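Dispense one washer and nudge it onto the pad

ROBOT

A 7-joint arm with a two-finger parallel gripper is mounted at the origin on the work surface. World frame = base frame: x ahead of the robot, y to its left, z up, the work surface at z = 0. Lengths are in m, angles in rad, forces in N, time in s.
With the tool pointing down it reaches from about 0.425 to 0.925 m from the base axis. Payload 6.8 kg.
Tool frame: the origin (TCP) lies at the very end of the fingers, on their centre line; the grasp point (between the pads) lies 19 mm behind it; z points along the fingers, y is the line along which they close (so a half turn about z gives the same grasp; the last joint's range is limited). The gripper opens to 85 mm and grips with 20 to 120 N. Pads are 22 mm wide; open, the fingers measure 114 mm over their backs; the gripper's body (76 mm by 85 mm) begins 54 mm behind the grasp point. The pads swing forward as they close: fully open they stand 13 mm farther back than shut.
Start: joints at [1.043, 0.477, 0.022, 1.555, -0.011, 1.109, -0.083], TCP at [0.275, -0.616, 0.231] pointing down, gripper open.
Joint ranges: [-2.96, 2.96], [-0.34, 2.1], [-1.41, 1.46], [0.24, 2.44], [-1.37, 4.51], [0.17, 1.92], [-2.96, 2.96]. Speed limits (rad/s): [2.39, 2.39, 3.14, 3.14, 3.14, 3.14, 3.14].

INTERFACE

Orientations are given as a unit quaternion [w, x, y, z].
In Python, from station import get_obs, read_camera, hand_in gives the robot as it stands.
- The arm moves only by the tool arm_command, never from a script. Its argument "commands" is one flat list of numbers, 7 for each row, row after row: the shift along the tool's x, y, z in m, then the turn, a rotation vector about the tool's x, y, z in degrees, then the opening, from 0 (shut) to 1 (fully open). In form: [tx, ty, tz, rx, ry, rz, fingers, tx, ty, tz, rx, ry, rz, fingers, ...]. A call has 1 to 8 rows; each row is the pose to reach, as a shift and turn from the pose commanded when the call began, along the tool's axes at that moment; what a row does not reach only later rows make up. A row lasts 1/10 s, in which the tool goes at most 50 mm and 8.59 degrees, less where a joint would pass 70% of its speed; a pose out of reach is approached as far as the arm can. A call with a gripper value outside its range is refused whole. The fingers move at their own pace and stop on an object; "force" is the grip in N (left out, the last holds). Time passes only in rows, so rows that repeat a pose let the fingers close. It gives the time, the measured TCP pose, the force, the opening and the grip force at its end, in the units of the state.
- get_obs(): the state, without advancing time (a new reading comes with each control period).
- read_camera(name): name is "scene" or "top" or "wrist"; returns a dict with "img" (420x560x3 uint8, red, green, blue), "camera_matrix" (3x3 intrinsics, pixels), "k1" (the pictures are not rectified: a ray, as slopes to the right and down, at radius r is drawn at 1 + k1 r^2 times it, then the intrinsics apply), "pose" (4x4, takes a point from camera to world coordinates). Camera axes: x right, y down, z forward; pixel columns grow to the right and rows downward; lengths in m; the calibration is good to about 2 mm. A picture is of the moment at which its call begins. There is no depth.
- hand_in(): hands the job in; it is judged then, once.
The state is a dict: "t": time; "q": joint angles; "joint_vel": joint speeds; "joint_torque": joint torques, N m; "eef_pos": TCP position; "tool_rot": TCP orientation; "contact_force": force on the tool from outside, world axes, zero at the start; "torque": the same for the moment, N m; "gripper_width": opening from 0.0 (shut) to 1.0 (fully open); "grasp_force": force on a finger pad.
Only numpy, scipy, OpenCV 4.12 (cv2) and the standard library are available. Lean on these libraries where they do the work, as an engineer would, in place of code of your own. Each camera call takes 0.05 s, during which the arm holds its last target. There are 200 camera calls.

TASK

Press the plunger of the washer dispenser fully home once so that a single washer comes out onto the apron, and let the plunger spring back. Then, with the fingers, push that washer sideways along the apron until it lies wholly on the round cork pad. Do not pick anything up, keep the other washers in the magazine, and leave the nut and the other things on the bench where they are.

Things in the scene. Friction and masses are not known exactly. Their poses are not given: they have to be found in the camera images.
- dispenser: Washer dispenser bolted to the bench. Origin on the bench under the axis of its magazine; x = direction in which the plunger is pressed and the washer comes out, z up. The magazine is an upright square box (51 x 51 mm outside, green painted front and rear, clear sides, open top 62 mm above the bench) on an 8 mm thick plate; a 60 mm wide foot of that plate runs under the plunger to x = -110 mm.
- outlet (a point): Point on the apron 51 mm along the dispenser's x from the magazine's axis, 12 mm above the bench: about where the washer's centre lies after a full, slow press (a fast one throws it further). The apron is a flat dark grey steel plate, top 8 mm above the bench, at dispenser x = 30 to 140 mm, y = -150 to 150 mm, with a lip along its far edge, 8 mm above it.
- plunger (a joint): Travel of the plunger along the dispenser's +x, in m: 0 = out (rest), 0.055 = fully home against its stop. A spring pushes it back out: about 4 N at rest, 10 N fully home, plus 1 to 3 N of rubbing.
- plunger_face (a point): Middle of the back face of the plunger's black push plate, the face to be pushed; it moves with the plunger. The plate is 44 mm wide (y), 40 mm high (10 to 50 mm above the bench) and 12 mm thick; at rest this face is 95 mm from the magazine's axis, on the -x side, and nothing stands behind it.
- washer0_center (a point): Centre of the lowest washer in the magazine, the one that comes out. All washers are plain thick steel discs with a small hole, 40 mm in diameter, 8 mm thick, 55 to 100 g. On the apron its centre is 12 mm above the bench.
- washer1_center (a point): Centre of the second washer of the stack (same size); after the press it drops down by one thickness and must stay in the magazine.
- washer2_center (a point): Centre of the third washer of the stack; stays in the magazine.
- washer3_center (a point): Centre of the top washer of the stack; stays in the magazine.
- pad: Round cork pad, 70 mm in diameter, let flush into the apron (no step), on the left or the right of the outlet. Origin at its centre, 8 mm above the bench.
- nut: Brass hex nut, 41 mm over corners, 19 mm high, about 130 g, loose on the apron on the side opposite to the pad. Origin at the centre of its underside. Leave it alone.
- tin: Paper-labelled tin, 66 mm in diameter, 100 mm high, upright on the bench beside the dispenser. Origin at the centre of its underside. Leave it alone.
- wrench: Wrench, 170 mm long, lying flat on the bench beside the dispenser, origin at its middle. Leave it alone.
- cup: White plastic cup, 76 mm across the rim, 75 mm high, on the bench beside the dispenser, nearer the plunger. Origin at the centre of its underside. Leave it alone.
There are look-alikes about, which are no part of the job. What is shaped like the part that bears washer3_center but green is not meant.

How it is judged:
By the outcome, as a careful person would: the job done as asked, in the order asked, and still so for the second after the job is handed in, with the robot touching nothing.
It also fails if it takes over 48 s, if anything falls off the work surface, if the arm or the gripper's body presses on something with over 40 N, if the wrist force passes 120 N, or if a joint passes its speed limit or range.

## Working session

There is one attempt and no reset: what is moved stays moved. The work goes in short steps, Python scripts to look and compute and a tool call to move; the robot and the scene stay as the last step left them, time stands still between calls to the robot, and variables do not carry over. Pictures are saved under pics/ and viewed, at most 10 in all, crops included, and the job is handed in when it is done.

Besides the shell and the picture viewer there is one more tool, called after ">>>" in YAML: its name, and indented under it one key for each argument. arm_command: Moves the arm, as the interface text tells. Its arguments: {"type":"object","properties":{"commands":{"type":"array","items":{"type":"number"}},"force":{"type":"number"}},"required":["commands"]}

```bash
mkdir -p pics; ls; cat > h.py <<'E'
import numpy as np, cv2
from station import get_obs, read_camera
from scipy.spatial.transform import Rotation as R
def ray(c,u,v):
    K=c["camera_matrix"]; d=np.array([(u-K[0,2])/K[0,0],(v-K[1,2])/K[1,1]])
    s=d.copy()
    for _ in range(20): s=d/(1+c["k1"]*(s@s))
    P=np.array(c["pose"]); return P[:3,3],P[:3,:3]@np.array([s[0],s[1],1])
def onz(c,u,v,z):
    o,d=ray(c,u,v); return o+d*(z-o[2])/d[2]
def save(c,n,crop=None,sc=1):
    i=c["img"][...,::-1]
    if crop: i=i[crop[1]:crop[3],crop[0]:crop[2]]
    cv2.imwrite("pics/"+n,cv2.resize(i,None,fx=sc,fy=sc,interpolation=cv2.INTER_CUBIC))
def tool(p):
    o=get_obs(); w,x,y,z=o["tool_rot"]; r=R.from_quat([x,y,z,w]); return r.inv().apply(np.array(p)-o["eef_pos"])
E
python3 - <<'E'
from h import *
import pickle
cs={n:read_camera(n) for n in("top","scene")}
pickle.dump(cs,open("c0.pkl","wb"))
for n in cs: save(cs[n],n+"0.png",None,1.42); print(np.round(cs[n]["pose"],3))
print(get_obs())
E
```

```text
pics
[[ 0.012 -0.995  0.103  0.447]
 [-1.    -0.012  0.003  0.073]
 [-0.002 -0.103 -0.995  1.029]
 [ 0.     0.     0.     1.   ]]
[[-0.835  0.372 -0.405  0.966]
 [ 0.55   0.552 -0.626  0.688]
 [-0.009 -0.746 -0.666  0.736]
 [ 0.     0.     0.     1.   ]]
{'t': 0.1, 'q': array([ 1.04287979,  0.47772506,  0.02231102,  1.55635116, -0.01150562,
        1.10929351, -0.08312624]), 'joint_vel': array([-0.00024541, -0.00211896,  0.00143423, -0.00337483, -0.00071518,
       -0.00077308,  0.00020609]), 'joint_torque': array([ 5.70065022e-03, -5.97758210e+01,  1.61427598e+00, -2.81954670e+01,
        1.28907157e-02,  4.98792389e-03,  1.12888907e-05]), 'eef_pos': array([ 0.27491704, -0.61589381,  0.23041781]), 'tool_rot': array([-7.94695894e-04,  9.78047679e-01,  2.08379599e-01, -2.20773146e-04]), 'contact_force': array([ 0.08905899, -0.33949009,  0.36266424]), 'torque': array([-0.01794241, -0.01109152, -0.02215193]), 'grasp_force': 0.0, 'gripper_width': 1.0011053779245}
```

View pics/top0.png

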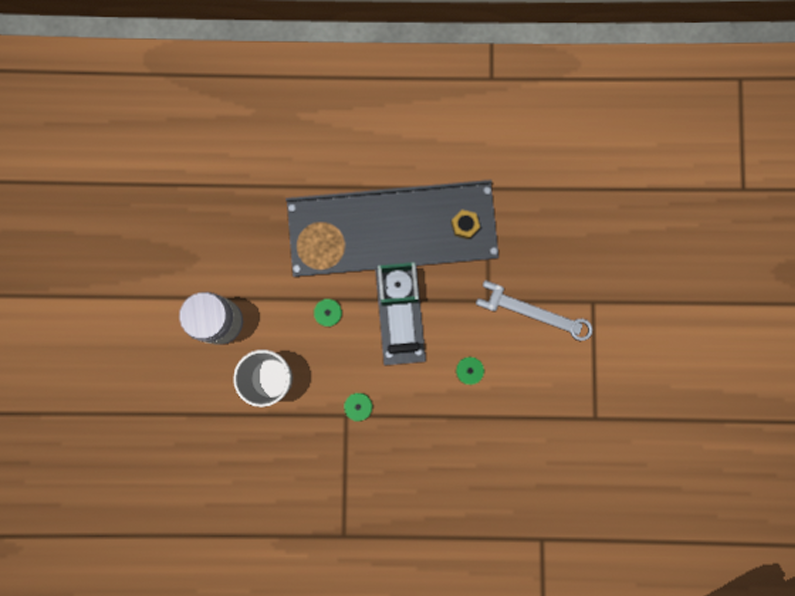

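View pics/scene0.png

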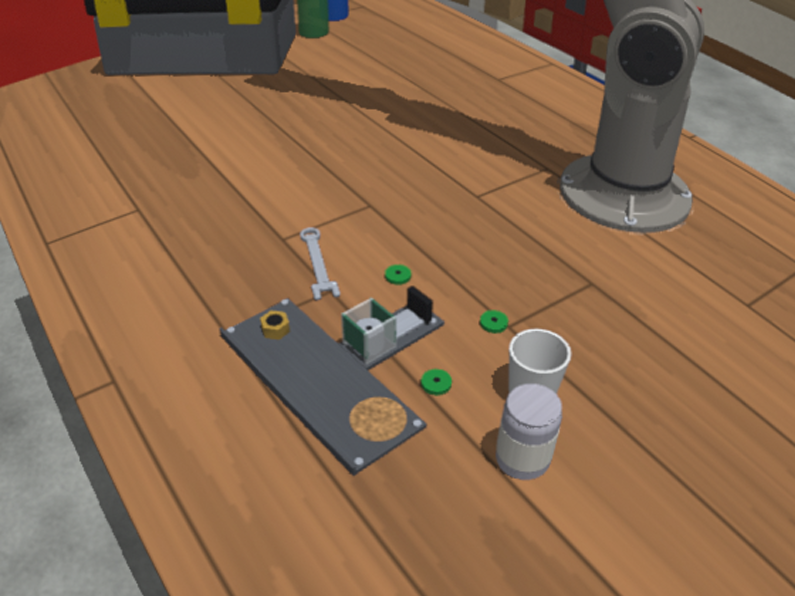

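The top view shows the dispenser magazine at (398,285) and its black push plate at (403,348). The pad is at (321,246), the nut at (466,223), the cup at (263,378) and the tin at (205,316). The green discs at (327,313), (470,371) and (358,407) are look-alikes and not part of the job. The wanted washer is the steel stack inside the magazine, and the thing to push is the black plate. Next I'll measure these and take a close crop.

```bash
python3 - <<'E'
from h import *
import pickle
c=pickle.load(open("c0.pkl","rb"))["top"]; s=560/795
f=lambda u,v,z:onz(c,u*s,v*s,z)
scr=[f(*p,.009) for p in((292,208),(487,190),(297,268),(493,251))]
print(np.round(scr,4))
h=cv2.cvtColor(c["img"],cv2.COLOR_RGB2HSV)
m=((h[...,1]>100)&(h[...,2]>110)).astype(np.uint8); mm=np.zeros_like(m); mm[150:195,203:249]=1
e=lambda a:None
M=cv2.moments(m*mm,True); pu,pv=M['m10']/M['m00'],M['m01']/M['m00']
print("pad",M['m00'],onz(c,pu,pv,.008))
d=(scr[0]-scr[2]+scr[1]-scr[3]); d2=scr[0]-scr[1]+scr[2]-scr[3]
print("x ang",np.degrees(np.arctan2(d[1],d[0])),"y ang-90",np.degrees(np.arctan2(d2[1],d2[0]))-90)
print("mag",f(398,285,.040),"magtop center",f(398,284,.062),"plate top",f(403,348,.05), "foot screws",f(389,354,.009),f(418,353,.009))
print("nut",f(466,223,.019),"cup",f(263,378,.075),"tin",f(205,316,.1))
save(c,"crop.png",(190,120,360,265),4)
E
```

```text
[[ 0.6962  0.225   0.009 ]
 [ 0.7264 -0.0595  0.009 ]
 [ 0.6079  0.2156  0.009 ]
 [ 0.6362 -0.0682  0.009 ]]
pad 965.0 [0.63844999 0.18430865 0.008     ]
x ang 5.8212040671944765 y ang-90 5.881213760249437
mag [0.58066969 0.06912956 0.04      ] magtop center [0.579084   0.06922142 0.062     ] plate top [0.49205431 0.06127618 0.05      ] foot screws [0.48510704 0.08074457 0.009     ] [0.4870486  0.03926406 0.009     ]
nut [ 0.67484397 -0.0279679   0.019     ] cup [0.44883662 0.24752859 0.075     ] tin [0.52857268 0.32099649 0.1       ]
```

View pics/crop.png

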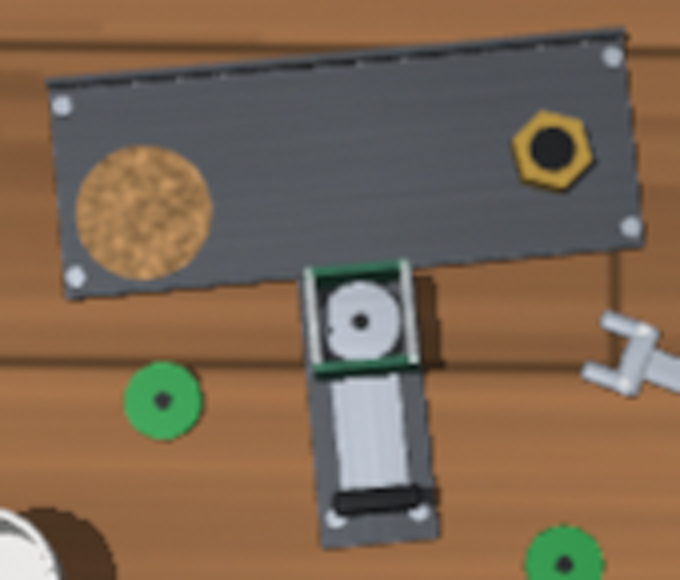

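The crop confirms it: a steel washer stack sits in the green/clear box, with the black push plate behind it. The dispenser's x axis points at 5.85° in world and the magazine axis is about (0.581, 0.069). Now approaching through a waypoint with the fingers shut.

>>> arm_command:
  commands: [0.288, -0.24, 0, 0, 0, 18.2, 0, 0.288, -0.24, 0, 0, 0, 18.2, 0, 0.288, -0.24, 0, 0, 0, 18.2, 0, 0.288, -0.24, 0, 0, 0, 18.2, 0, 0.288, -0.24, 0, 0, 0, 18.2, 0, 0.288, -0.24, 0, 0, 0, 18.2, 0, 0.288, -0.24, 0, 0, 0, 18.2, 0, 0.436, -0.535, 0, 0, 0, 18.2, 0]

```text
t: 0.9
eef_pos: [0.4351, -0.2501, 0.2313]
tool_rot: [0.0, 0.999, 0.052, 0.001]
contact_force: [1.1, -0.1, -0.2]
gripper_width: -0.003
grasp_force: 0.0
```

```bash
python3 - <<'E'
from h import *
o=get_obs();print(o["t"],o["eef_pos"],o["tool_rot"],o["q"].round(2))
print(tool([0.455,0.0563,0.12]))
E
```

```text
0.9 [ 0.43507034 -0.25012833  0.23130709] [6.96149875e-05 9.98658550e-01 5.17741757e-02 7.27635892e-04] [ 0.48  0.2  -0.09  1.96  0.02  0.99 -1.09]
[ 0.05134944 -0.30274847  0.11131656]
```

>>> arm_command:
  commands: [0.05, -0.303, 0.05, 0, 0, 0, 0, 0.05, -0.303, 0.1, 0, 0, 0, 0, 0.05, -0.303, 0.11, 0, 0, 0, 0, 0.05, -0.303, 0.11, 0, 0, 0, 0, 0.05, -0.303, 0.11, 0, 0, 0, 0, 0.05, -0.303, 0.11, 0, 0, 0, 0, 0.05, -0.303, 0.11, 0, 0, 0, 0, 0.05, -0.303, 0.11, 0, 0, 0, 0]

```text
t: 1.7
eef_pos: [0.4508, 0.0583, 0.12]
tool_rot: [-0.001, 0.999, 0.055, -0.001]
contact_force: [0.1, -0.4, -0.8]
gripper_width: -0.005
grasp_force: 0.0
```

```bash
python3 - <<'E'
from h import *
c=read_camera("top")
save(c,"t1.png",(190,120,360,290),3)
o=get_obs();print(o["t"],o["eef_pos"],o["tool_rot"],o["q"].round(2))
r=tool([0.455,0.0563,0.023]);print(r)
E
```

```text
1.75 [0.45112947 0.05580571 0.1205514 ] [-1.50000852e-04  9.98588579e-01  5.31030491e-02 -9.45621299e-04] [-0.    0.29 -0.3   2.15  0.13  0.72 -1.85]
[ 4.08379971e-03 -4.19866072e-05  9.75439521e-02]
```

>>> arm_command:
  commands: [0.002, 0, 0.05, 0, 0, 0, 0, 0.002, 0, 0.097, 0, 0, 0, 0, 0.002, 0, 0.097, 0, 0, 0, 0, 0.002, 0, 0.097, 0, 0, 0, 0, 0.012, 0, 0.097, 0, 0, 0, 0, 0.018, 0, 0.097, 0, 0, 0, 0, 0.022, 0, 0.097, 0, 0, 0, 0, 0.022, 0, 0.097, 0, 0, 0, 0]

```text
t: 2.55
eef_pos: [0.4756, 0.0566, 0.0256]
tool_rot: [-0.0, 0.999, 0.051, 0.002]
contact_force: [-0.6, 0.8, 0.6]
gripper_width: 0.003
grasp_force: 0.0
```

```bash
python3 - <<'E'
from h import *
c=read_camera("scene")
save(c,"s1.png",(200,150,380,300),4)
o=get_obs();print(o["t"],o["eef_pos"],o["contact_force"])
E
```

```text
2.6 [0.4746668  0.05646367 0.0251696 ] [ 0.08536908 -1.08070363  0.90662689]
```

View pics/s1.png

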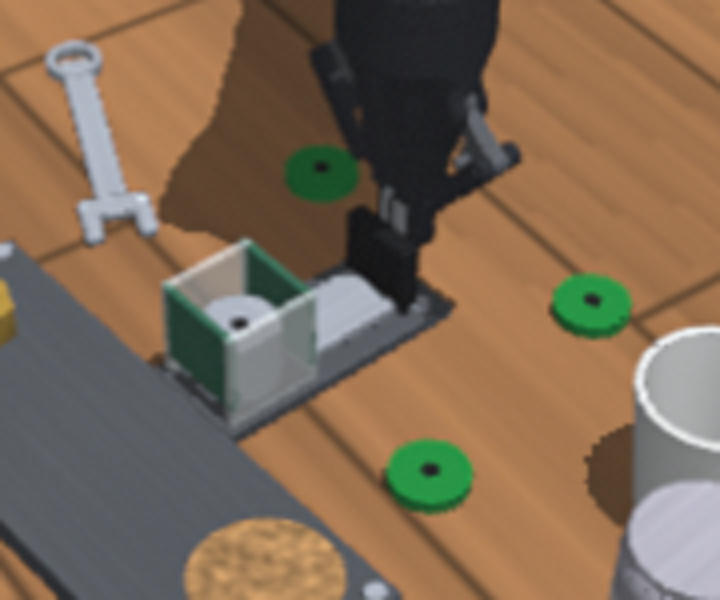

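The fingers stand just behind the push plate, centred and with no contact force yet. Pressing slowly.

>>> arm_command:
  commands: [0.004, 0, 0, 0, 0, 0, 0, 0.008, 0, 0, 0, 0, 0, 0, 0.012, 0, 0, 0, 0, 0, 0, 0.016, 0, 0, 0, 0, 0, 0, 0.02, 0, 0, 0, 0, 0, 0, 0.024, 0, 0, 0, 0, 0, 0, 0.028, 0, 0, 0, 0, 0, 0, 0.032, 0, 0, 0, 0, 0, 0]

```text
t: 3.4
eef_pos: [0.5027, 0.0591, 0.0234]
tool_rot: [0.001, 0.999, 0.051, -0.003]
contact_force: [-8.6, -0.4, 4.2]
gripper_width: -0.001
grasp_force: 4.1
```

>>> arm_command:
  commands: [0.004, 0, 0, 0, 0, 0, 0, 0.008, 0, 0, 0, 0, 0, 0, 0.012, 0, 0, 0, 0, 0, 0, 0.015, 0, 0, 0, 0, 0, 0, 0.018, 0, 0, 0, 0, 0, 0, 0.021, 0, 0, 0, 0, 0, 0, 0.023, 0, 0, 0, 0, 0, 0, 0.023, 0, 0, 0, 0, 0, 0]

```text
t: 4.2
eef_pos: [0.5251, 0.0614, 0.0232]
tool_rot: [0.001, 0.999, 0.051, -0.004]
contact_force: [-8.4, -0.7, 3.1]
gripper_width: -0.0
grasp_force: 4.3
```

>>> arm_command:
  commands: [0.002, 0, 0, 0, 0, 0, 0, 0.004, 0, 0, 0, 0, 0, 0, 0.006, 0, 0, 0, 0, 0, 0, 0.008, 0, 0, 0, 0, 0, 0, 0.008, 0, 0, 0, 0, 0, 0]

```text
t: 4.7
eef_pos: [0.5317, 0.062, 0.0229]
tool_rot: [0.001, 0.999, 0.051, -0.005]
contact_force: [-10.3, -1.0, 5.6]
gripper_width: -0.001
grasp_force: 5.8
```

>>> arm_command:
  commands: [0.002, 0, 0, 0, 0, 0, 0, 0.004, 0, 0, 0, 0, 0, 0, 0.004, 0, 0, 0, 0, 0, 0]

```text
t: 5.0
eef_pos: [0.5317, 0.0618, 0.022]
tool_rot: [0.002, 0.999, 0.051, -0.009]
contact_force: [-20.2, -1.3, 9.6]
gripper_width: 0.005
grasp_force: 10.1
```

It has reached the stop: the force rose to 20 N with no further motion. Retracting along −x, then lifting.

>>> arm_command:
  commands: [-0.01, 0, 0, 0, 0, 0, 0, -0.025, 0, 0, 0, 0, 0, 0, -0.04, 0, 0, 0, 0, 0, 0, -0.055, 0, 0, 0, 0, 0, 0, -0.07, 0, 0, 0, 0, 0, 0, -0.082, 0, 0, 0, 0, 0, 0, -0.082, 0, -0.05, 0, 0, 0, 0, -0.082, 0, -0.1, 0, 0, 0, 0]

```text
t: 5.8
eef_pos: [0.4578, 0.0549, 0.1245]
tool_rot: [-0.0, 0.999, 0.051, -0.002]
contact_force: [2.2, 0.2, -0.3]
gripper_width: 0.001
grasp_force: 0.0
```

```bash
python3 - <<'E'
from h import *
c=read_camera("top")
import pickle; pickle.dump(c,open("c2.pkl","wb"))
save(c,"t2.png",(190,120,360,265),4)
o=get_obs();print(o["t"],o["eef_pos"],o["contact_force"])
E
```

```text
5.85 [0.46298492 0.05618484 0.13265877] [1.6728264  0.4779062  4.96510764]
```

View pics/t2.png

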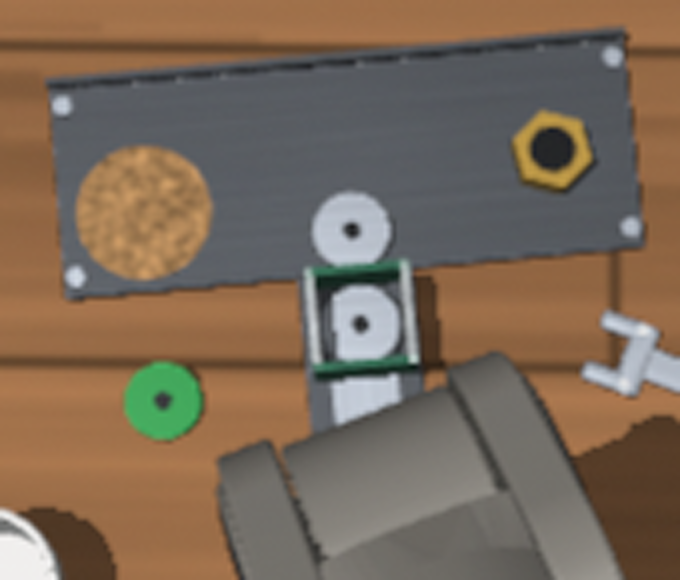

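The single washer lies on the apron at crop (351,229), i.e. pixel (277.8,177.2). The stack stayed in the box and the nut hasn't moved. Computing the push line.

```bash
python3 - <<'E'
from h import *
import pickle
c=pickle.load(open("c2.pkl","rb"))
w=onz(c,190+351/4,120+229/4,.016)[:2]; p=onz(c,190+144.5/4,120+212.5/4,.008)[:2]
u=(p-w); L=np.hypot(*u); u/=L
o=get_obs(); q=o["tool_rot"]; r=R.from_quat([*q[1:],q[0]]); x=r.apply([1,0,0]); 
print(w,p,L,u,np.degrees(np.arctan2(u[1],u[0])),"toolx",np.degrees(np.arctan2(x[1],x[0])),o["eef_pos"])
s=w-u*.047; print("start",s,"high",tool([*s,.12]),"end",p-u*.0345)
E
```

```text
[0.63237623 0.07494153] [0.64113716 0.18165153] 0.10706903785623784 [0.08182511 0.9966467 ] 85.30651927086811 toolx 5.876423842679083 [0.46298492 0.05618484 0.13265877]
start [0.62853045 0.02809913] high [0.16166315 0.04490069 0.01425922] end [0.6383142  0.14726722]
```

>>> arm_command:
  commands: [0.05, 0.014, 0, 0, 0, 5, 0, 0.1, 0.028, 0, 0, 0, 10.6, 0, 0.145, 0.04, 0, 0, 0, 10.6, 0, 0.165, 0.045, 0, 0, 0, 10.6, 0, 0.165, 0.045, 0.01, 0, 0, 10.6, 0, 0.165, 0.045, 0.01, 0, 0, 10.6, 0, 0.165, 0.045, 0.01, 0, 0, 10.6, 0]

```text
t: 6.55
eef_pos: [0.626, 0.0273, 0.1136]
tool_rot: [0.0, 0.999, -0.041, -0.001]
contact_force: [0.5, 0.3, -0.3]
gripper_width: 0.0
grasp_force: 0.0
```

```bash
python3 - <<'E'
from h import *
o=get_obs();print(o["eef_pos"],o["tool_rot"],tool([.632,.028,.0105]))
E
```

```text
[0.62599122 0.02732754 0.1136489 ] [ 5.64329472e-05  9.99157844e-01 -4.10188203e-02 -1.02749940e-03] [ 0.00614474 -0.00118306  0.1031363 ]
```

>>> arm_command:
  commands: [0.005, -0.001, 0.04, 0, 0, 0, 0, 0.005, -0.001, 0.075, 0, 0, 0, 0, 0.005, -0.001, 0.09, 0, 0, 0, 0, 0.005, -0.001, 0.097, 0, 0, 0, 0, 0.005, -0.001, 0.1, 0, 0, 0, 0, 0.005, -0.001, 0.1, 0, 0, 0, 0, 0.005, -0.001, 0.1, 0, 0, 0, 0]

```text
t: 7.25
eef_pos: [0.6336, 0.0276, 0.0158]
tool_rot: [-0.0, 0.999, -0.041, 0.001]
contact_force: [-0.2, -1.0, 0.2]
gripper_width: 0.0
grasp_force: 0.0
```

```bash
python3 - <<'E'
from h import *
o=get_obs();print(o["eef_pos"],o["contact_force"],tool([.632,.028,.0105]),tool([.640,.1485,.0105]))
c=read_camera("scene")
save(c,"s3.png",(140,170,320,340),3.5)
E
```

```text
[0.63363212 0.02763654 0.01578808] [-0.22971614 -0.98816015  0.21941846] [-0.00166893 -0.00022483  0.0052843 ] [-0.00368485 -0.12097326  0.00532744]
```

View pics/s3.png

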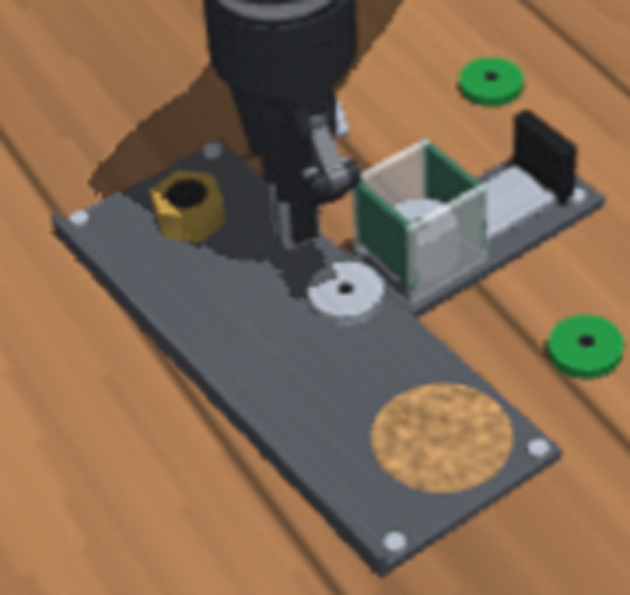

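The plunger has sprung back out to (545,160). The fingers at (300,230) are clear of the box and beside the washer at (345,290), with the nut untouched. Going down 4.5 mm and pushing slowly.

>>> arm_command:
  commands: [0, 0, 0.0045, 0, 0, 0, 0, 0, -0.004, 0.0045, 0, 0, 0, 0, 0, -0.009, 0.0045, 0, 0, 0, 0, 0, -0.014, 0.0045, 0, 0, 0, 0, 0, -0.019, 0.0045, 0, 0, 0, 0, -0.0005, -0.024, 0.0045, 0, 0, 0, 0, -0.001, -0.029, 0.0045, 0, 0, 0, 0, -0.001, -0.034, 0.0045, 0, 0, 0, 0]

```text
t: 8.1
eef_pos: [0.6344, 0.062, 0.0098]
tool_rot: [0.0, 0.999, -0.041, -0.0]
contact_force: [-0.8, 0.1, 0.2]
gripper_width: 0.001
grasp_force: 0.1
```

>>> arm_command:
  commands: [0, -0.005, 0, 0, 0, 0, 0, 0, -0.01, 0, 0, 0, 0, 0, -0.0005, -0.015, 0, 0, 0, 0, 0, -0.0005, -0.02, 0, 0, 0, 0, 0, -0.001, -0.025, 0, 0, 0, 0, 0, -0.001, -0.03, 0, 0, 0, 0, 0, -0.001, -0.035, 0, 0, 0, 0, 0, -0.001, -0.04, 0, 0, 0, 0, 0]

```text
t: 8.9
eef_pos: [0.6368, 0.1018, 0.0098]
tool_rot: [0.0, 0.999, -0.041, 0.0]
contact_force: [0.2, -0.1, 0.0]
gripper_width: 0.001
grasp_force: 0.1
```

```bash
python3 - <<'E'
from h import *
import pickle
c=read_camera("scene"); pickle.dump(c,open("c4.pkl","wb"))
save(c,"s4.png",(140,170,320,340),3.5)
o=get_obs();print(o["t"],o["eef_pos"],o["contact_force"],tool([.640,.1485,.0113]))
E
```

```text
8.95 [0.63680465 0.10319122 0.00985374] [0.83208681 1.44046242 0.14017912] [-0.00051769 -0.04541968 -0.00140411]
```

View pics/s4.png

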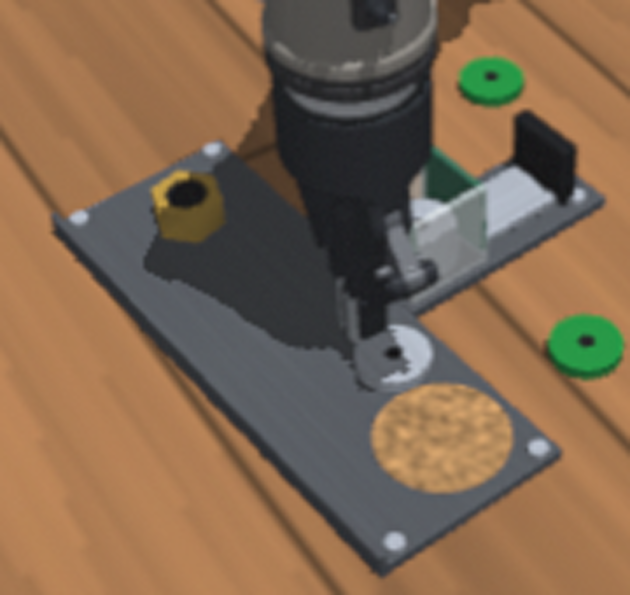

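The washer's hole is at (393,352), in contact with the fingers, and the pad centre is at (442,437). Computing the remaining push.

```bash
python3 - <<'E'
from h import *
import pickle
c=pickle.load(open("c4.pkl","rb"))
w=onz(c,140+393/3.5,170+352/3.5,.016); p=onz(c,140+442/3.5,170+437/3.5,.008)
o=get_obs(); print(w,p,"in tool:",tool(w),tool(p),tool(p)-tool(w))
E
```

```text
[0.63524778 0.12985194 0.016     ] [0.64173171 0.18507533 0.008     ] in tool: [-0.00372958 -0.02645003 -0.00612213] [-0.00178102 -0.08201112  0.00192974] [ 0.00194855 -0.05556109  0.00805187]
```

>>> arm_command:
  commands: [0, -0.005, 0, 0, 0, 0, 0, 0, -0.01, 0, 0, 0, 0, 0, 0, -0.015, 0, 0, 0, 0, 0, 0, -0.02, 0, 0, 0, 0, 0, 0, -0.025, 0, 0, 0, 0, 0, 0, -0.03, 0, 0, 0, 0, 0, 0, -0.035, 0, 0, 0, 0, 0, 0, -0.04, 0, 0, 0, 0, 0]

```text
t: 9.75
eef_pos: [0.6401, 0.1417, 0.0098]
tool_rot: [0.0, 0.999, -0.041, -0.0]
contact_force: [-0.1, -0.5, -0.4]
gripper_width: 0.002
grasp_force: 0.1
```

>>> arm_command:
  commands: [0, -0.004, 0, 0, 0, 0, 0, 0, -0.007, 0, 0, 0, 0, 0, 0, -0.01, 0, 0, 0, 0, 0, 0, -0.012, 0, 0, 0, 0, 0, 0, -0.013, 0, 0, 0, 0, 0, 0, -0.013, 0, 0, 0, 0, 0, 0, 0.005, 0, 0, 0, 0, 0, 0, 0.02, 0, 0, 0, 0, 0]

```text
t: 10.55
eef_pos: [0.6382, 0.1193, 0.0097]
tool_rot: [0.0, 0.999, -0.042, -0.0]
contact_force: [-0.2, -0.3, 0.8]
gripper_width: -0.004
grasp_force: 0.0
```

>>> arm_command:
  commands: [0, 0.005, -0.03, 0, 0, 0, 0, 0, 0.03, -0.08, 0, 0, 0, 0, 0, 0.08, -0.12, 0, 0, 0, 0, 0, 0.12, -0.15, 0, 0, 0, 0, 0, 0.12, -0.15, 0, 0, 0, 0]

```text
t: 11.05
eef_pos: [0.6293, -0.0063, 0.1632]
tool_rot: [0.002, 0.999, -0.046, 0.002]
contact_force: [1.2, -1.0, 0.1]
gripper_width: -0.002
grasp_force: 0.0
```

```bash
python3 - <<'E'
from h import *
import pickle
c=read_camera("scene"); pickle.dump(c,open("c5.pkl","wb"))
save(c,"s5.png",(140,170,320,340),3.5)
o=get_obs();print(o["t"],o["eef_pos"],o["contact_force"])
E
```

```text
11.1 [ 0.62964176 -0.00743372  0.16383472] [ 0.16197047 -1.14280914  1.02049731]
```

View pics/s5.png

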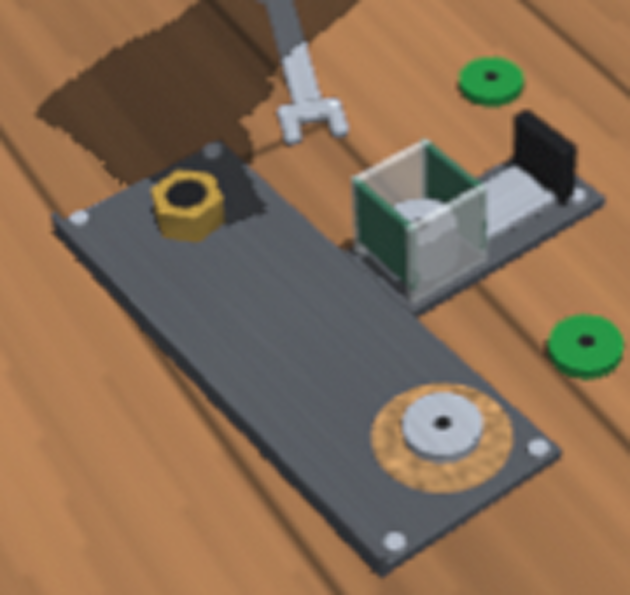

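The washer lies on the pad, with its hole at (442,423) and cork visible all round. The plunger is out, and the box, nut and wrench are where they were. One check of the offset, then hand in if it is within 9 mm.

```bash
python3 - <<'E'
from h import *
import pickle
from station import hand_in
c=pickle.load(open("c5.pkl","rb"))
d=onz(c,140+442/3.5,170+423/3.5,.016)-onz(c,140+442/3.5,170+437/3.5,.008)
print(d)
if np.hypot(*d[:2])<.009: print(hand_in())
E
```

```text
[-0.0013482  -0.00192099  0.008     ]
the job is handed in; nothing more can be done
None
```

I pressed the plunger home once and it sprang back. One washer came out, and it now lies wholly on the cork pad about 2 mm off centre; the job was handed in at about 11 s of the 48 s limit.

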